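# Close the print press with its spoked capstan

### The job

Close the large press that holds the stack of boards: push the spokes of its capstan round clockwise (seen from above), one after another, until the platen has come right down on the stack. Leave the capstan of the small empty press alone.

Things in the scene. Friction and masses are not known exactly. Their poses are not given: they have to be found in the camera images.
- capstan (a joint): Turn (rad) of the large press's capstan about its vertical axis; grows clockwise seen from above, lowering the platen 6.8 mm per rad. Starts at 0.3 to 1.5; firm stop at 4.4, platen on the stack; above 4.1 (2 mm from the stack) counts as down. Stiff by about 0.4 N m (5 N at 85 mm from the axis), stays where left; the capstan keeps its height.
- press_axis (a point): Fixed point of the large grey press on the capstan's axis, at the spokes' centre height, 150 mm above the table. -x: press's front, towards the robot; y along the crosshead, a fixed bar right over the axis, 28 x 340 mm, 14 to 34 mm above this point (caps to 40), on 24 mm columns at y +-150 mm: spokes pass under it, fingers cannot. Base 220 x 350 mm; platen below 120 mm.
- capstan_spoke (a point): Point on the centre line of one of five like spokes of the large capstan, 100 mm from the axis; turns with it. The others follow at 72 degree steps. Spokes are level round bare-metal bars 16 mm thick, from a hub of radius 28 mm to tips 120 mm from the axis; each can be pushed over the open half in front of (or behind) the crosshead.
- small_capstan_spoke (a point): Point on one of the four spokes of the small empty press beside it (45 mm from its axis, spokes to 65 mm, 100 mm above the table; base 130 x 190 mm, crosshead top at 140 mm). This capstan must be left as it is: the point must not move more than 20 mm.

How it is judged (in metres and radians):
At the end, for the whole second after the job is handed in: The large press is closed: its capstan stands at more than 4.1 rad (stop at 4.4), the platen within about 2 mm of the stack, and the capstan is at rest (value of joint capstan above 4.1 rad and velocity of joint capstan between -0.1 and 0.1 rad/s); the robot touches nothing.
It fails at once if the small press's capstan is turned (its spoke moves more than 20 mm) (distance of small_capstan_spoke from where it was at the start of the episode above 0.02 m).
It also fails if it takes over 54 s, if anything falls off the work surface, if the arm or the gripper's body presses on something with over 40 N, if the wrist force passes 120 N, or if a joint passes its speed limit or range.

### The arm

A 6-joint arm with a two-finger parallel gripper is mounted at the origin on the work surface. World frame = base frame: x ahead of the robot, y to its left, z up, the work surface at z = 0. Lengths are in mm, angles in rad, forces in N, time in s.
With the tool pointing down it reaches from about 350 to 975 mm from the base axis. Payload 7.1 kg.
Tool frame: the origin (TCP) lies on the front face of the gripper's body, between the roots of the fingers; the fingertips stand 80 mm ahead of it and the grasp point (between the pads) lies 61 mm ahead of it (env.tips_ahead is the distance from the TCP to the fingertips, in mm); z points along the fingers, y is the direction in which the jaws open and shut (so a half turn about z gives the same grasp; the last joint's range is limited). The gripper opens to 88 mm and grips with 3 to 60 N. Pads are 20 mm wide; open, the fingers measure 115 mm over their backs; the gripper's body (75 mm by 178 mm) begins 61 mm behind the grasp point.
Start: joints at [1.285, 0.423, 1.63, -0, 1.089, -0.019], TCP at [164.747, 602.88, 302.675] pointing down, gripper open.
Joint ranges: [-3, 3], [-0.9, 2.11], [0.09, 2.58], [-1.31, 4.45], [0.11, 2.69], [-2.54, 2.54]. Speed limits (rad/s): [2.39, 2.39, 3.01, 3.14, 3.14, 3.14].

### API

Orientations are given as a unit quaternion [x, y, z, w].
In Python, from station import env, set_gripper, viewer, workorder gives the robot as it stands. Calls block until the motion is done:
- env.reach(position, orientation): joint-space move of the TCP to a pose.
- env.move_l(position, rot=None, rate=150, f_stop=None): straight line of the TCP; rot=None keeps the orientation; rate is the mean speed in mm/s. With f_stop (N) it stops when the force on the tool has changed by that much, and returns True; else False.
- env.move_joints(angles): joint-space move.
- set_gripper(opening): finger opening in mm; the grip force is fixed at half the most; returns when the fingers have stopped.
- env.hold(seconds).
- env.ik(position, orientation): joint angles nearest the present ones, or None.
- env.read_state(): the state.
- viewer.camera(name): name is "side" or "top" or "wrist"; returns the picture (400x640x3 uint8, blue, green, red); there is no depth.
- viewer.camera_params(name): a dict with "fx", "fy", "cx", "cy" (pixels), "dist" ([k1, k2, p1, p2, k3] as OpenCV has them; the pictures are not rectified), "pose" (4x4, takes a point from camera to world coordinates); the wrist camera has in their place "tool_from_camera" (4x4, takes a point from camera to tool coordinates, whose origin is the TCP and whose axes are the flange's). Camera axes: x right, y up, looking along -z (the intrinsics and any distortion apply to the point x, -y, -z); pixel columns grow to the right and rows downward; lengths in mm; the calibration is good to about 2 mm. A picture is of the moment at which its call begins: read the wrist's pose just before it. camera_params takes no time and is no camera call.
A pose or a line that the arm cannot do raises env.IKError and nothing moves.
- workorder.sign_off(): hands the job in, once; it reports no verdict.
The state is a dict: "time_s": time; "qpos": joint angles; "dq": joint speeds; "tau": joint torques, N m; "tool_pos": TCP position; "orientation": TCP orientation; "force": force on the tool from outside, world axes, zero at the start; "wrist_torque": the same for the moment, N m; "width": finger opening in mm.
Only numpy, scipy, OpenCV 4.12 (cv2) and the standard library are available. Lean on these libraries where they do the work, as an engineer would, in place of code of your own. Each camera call takes 0.05 s, during which the arm holds its last target.

## Working session

There is one attempt and no reset: what is moved stays moved. The work goes in short steps, each a Python script; the robot and the scene stay as the last script left them, time stands still between calls to the robot, and variables do not carry over. Pictures are saved under pics/ and viewed, and the job is handed in when it is done.

```bash
ls; mkdir -p pics; python3 - <<'E'
from station import env, set_gripper, viewer, workorder
import cv2
for n in ("side","top","wrist"):
    cv2.imwrite(f"pics/a_{n}.png",viewer.camera(n))
    p=viewer.camera_params(n); print(n,{k:(v.tolist() if hasattr(v,'tolist') else v) for k,v in p.items()})
s=env.read_state();print(s)
E
```

```text
pics
side {'fx': 395.5423010911575, 'fy': 395.5423010911575, 'cx': 309.30428374436104, 'cy': 196.50744558326508, 'dist': [-0.05758983480169024, 0.0, 0.0, 0.0, 0.0], 'pose': [[0.9317938248407418, 0.176289555069341, -0.3173046812798623, 357.32444800716485], [-0.3628192238551739, 0.4256751574106952, -0.8289528763232016, -690.9749996383198], [-0.01106701358951178, 0.8875374094295033, 0.4606027226074287, 550.0734639103823], [0.0, 0.0, 0.0, 1.0]]}
top {'fx': 469.1047287122904, 'fy': 469.1047287122904, 'cx': 322.9201142254597, 'cy': 197.35376119830593, 'dist': [-0.03219437692147671, 0.0, 0.0, 0.0, 0.0], 'pose': [[0.004301404818565556, 0.9956853526422577, -0.09269399360395403, 544.6579220444337], [-0.9994584460915479, 0.007304692021912301, 0.032085136913118074, -15.163718617091927], [0.03262380193747106, 0.09250578364690536, 0.995177555785407, 1106.2693836665521], [0.0, 0.0, 0.0, 1.0]]}
wrist {'fx': 344.4437341365907, 'fy': 344.4437341365907, 'cx': 319.24320971103725, 'cy': 199.76383772194123, 'dist': [-0.0353015778151662, 0.0, 0.0, 0.0, 0.0], 'tool_from_camera': [[0.00014452657132938592, 0.
[... 230 characters left out ...]
246], [0.0, 0.0, 0.0, 1.0]]}
{'time_s': 0.15, 'qpos': array([ 1.28496782e+00,  4.23688888e-01,  1.63051632e+00, -2.36887197e-05,
        1.08856600e+00, -1.89782873e-02]), 'dq': array([-0.00112909, -0.00123856, -0.00057639, -0.00082175,  0.00203663,
       -0.00035255]), 'tau': array([ 9.74188538e-06, -5.44981241e+01, -2.73924190e+01,  6.43280405e-02,
        2.05076794e-02, -6.90719639e-05]), 'tool_pos': array([164.6809353 , 602.56525393, 302.06473734]), 'orientation': array([ 1.33024110e-01,  9.91112627e-01, -5.84042196e-04, -7.90921737e-05]), 'force': array([ 0.14176325,  0.17194428, -0.0595797 ]), 'wrist_torque': array([-0.00376826,  0.0323534 , -0.03210439]), 'width': 87.43636305592926}
```

View pics/a_top.png

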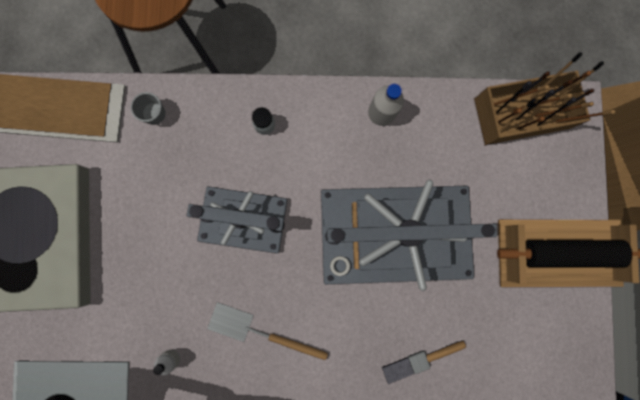

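View pics/a_side.png

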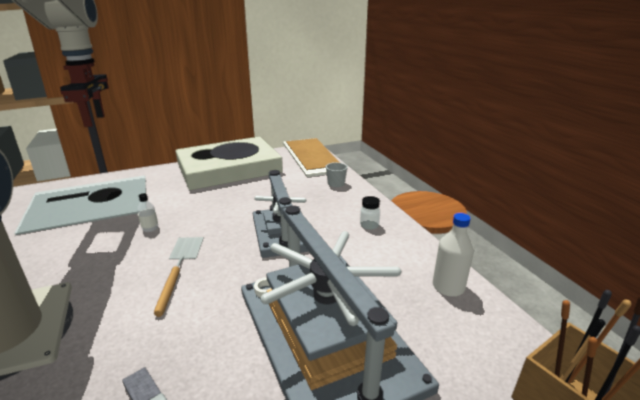

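```bash
cat > h.py <<'E'
import numpy as np, cv2
from station import env, set_gripper, viewer, workorder
def ray(n,u,v):
    p=viewer.camera_params(n); K=np.array([[p['fx'],0,p['cx']],[0,p['fy'],p['cy']],[0,0,1]])
    x=cv2.undistortPoints(np.array([[[u,v]]],float),K,np.array(p['dist']))[0,0]
    T=np.array(p['pose']); return T[:3,3],T[:3,:3]@np.array([x[0],-x[1],-1])
def onz(n,u,v,z):
    o,d=ray(n,u,v); return o+d*(z-o[2])/d[2]
def proj(n,P):
    p=viewer.camera_params(n); K=np.array([[p['fx'],0,p['cx']],[0,p['fy'],p['cy']],[0,0,1]])
    T=np.array(p['pose']); c=T[:3,:3].T@(np.array(P,float)-T[:3,3]); c=c*[1,-1,-1]
    return cv2.projectPoints(c.reshape(1,1,3),np.zeros(3),np.zeros(3),K,np.array(p['dist']))[0].ravel()
E
python3 - <<'E'
from h import *
im=cv2.imread('pics/a_top.png')
c=im[160:310,300:510]
cv2.imwrite('pics/crop.png',cv2.resize(c,None,fx=3.8,fy=3.8,interpolation=cv2.INTER_CUBIC))
g=cv2.cvtColor(im,cv2.COLOR_BGR2HSV)
m=((g[...,2]>120)&(g[...,1]<45)).astype(np.uint8)*255
roi=np.zeros_like(m); roi[175:295,325:470]=m[175:295,325:470]
n,l,s,ce=cv2.connectedComponentsWithStats(roi)
for i in range(1,n):
    if s[i,4]>40:
        ys,xs=np.where(l==i); r=cv2.minAreaRect(np.c_[xs,ys].astype(np.float32)); print(s[i],r)
cv2.imwrite('pics/mask.png',cv2.resize(roi[160:310,300:510],None,fx=3.8,fy=3.8))
E
```

```text
[ 325  175  145   45 1840] ((397.0, 197.0), (44.0, 144.0), 90.0)
[365 195  35  30 203] ((382.0674133300781, 209.921875), (42.72609329223633, 4.678541660308838), 40.815086364746094)
[360 241  38  23 184] ((378.4573669433594, 251.43115234375), (4.453769683837891, 42.51325607299805), 58.24052047729492)
[ 325  247  145   48 1897] ((397.0, 270.5), (47.0, 144.0), 90.0)
[330 257  19  19 152] ((339.0, 266.0), (18.0, 18.0), 90.0)
```

View pics/crop.png

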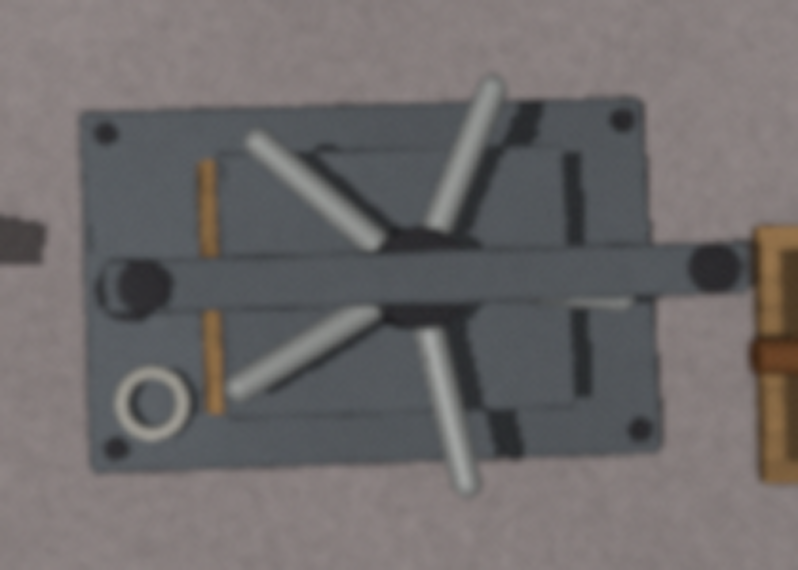

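View pics/mask.png

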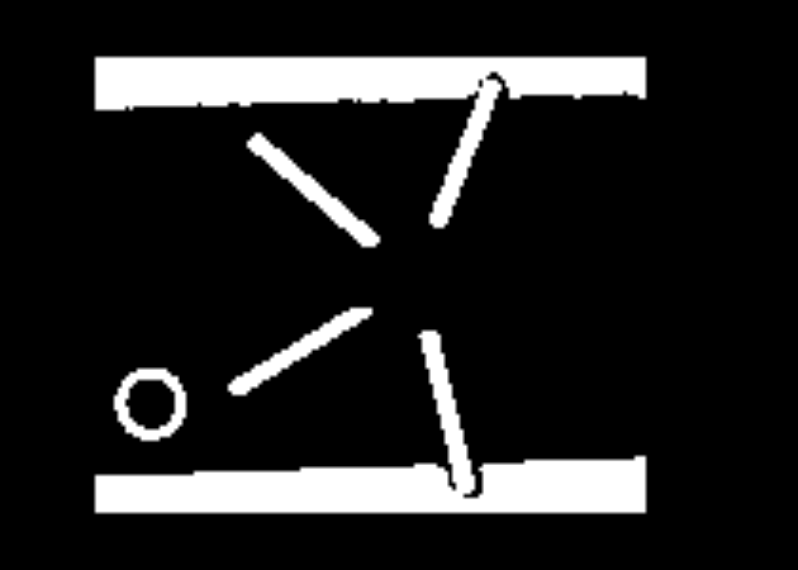

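```bash
python3 - <<'E'
from h import *
f=lambda u,v:(u/3.8-0.37+300,v/3.8-0.37+160)
caps=[onz('top',*f(*c),190) for c in((146,285),(714,268))]
print('caps',caps,np.linalg.norm(caps[0]-caps[1]));mid=(caps[0]+caps[1])/2;d=caps[0]-caps[1];yaw=np.arctan2(d[1],d[0])-np.pi/2;print('mid',mid,'yaw',yaw)
L=[]
S={'A':((252,132),(372,240)),'B':((495,76),(438,220)),'C':((228,394),(366,312)),'D':((471,494),(429,338))}
A=[];b=[]
for k,(t,r) in S.items():
    T=onz('top',*f(*t),152)[:2];R=onz('top',*f(*r),152)[:2];S[k]=(T,R)
    e=(R-T)/np.linalg.norm(R-T);n=np.array([-e[1],e[0]]);A.append(n);b.append(n@T)
c=np.linalg.lstsq(np.array(A),np.array(b),rcond=None)[0];print('axis from lines',c,np.array(A)@c-b)
for k,(T,R) in S.items(): print(k,T,np.linalg.norm(T-c),np.degrees(np.arctan2(*(T-c)[::-1])),np.degrees(np.arctan2(*(T-R)[::-1])))
# small press
sc=[onz('top',*x,140) for x in((196,211),(274,224))];print(sc,(sc[0]+sc[1])/2)
for x in((250,195),(208,186),(283,252),(199,240),(290,195)):print(onz('top',*x,20))
# corners of big base
for x in((81,112),(640,98),(660,450),(95,470)):print(onz('top',*f(*x),15))
for x in ((386,105),(394,91)):print('bottle',onz('top',*x,100))
print('tray',onz('top',500,220,60),onz('top',500,286,60))
print('a',proj('side',[c[0],c[1],150]))
E
```

```text
caps [array([557.18713674, -74.55176968, 190.        ]), array([ 567.13941325, -371.20694159,  190.        ])] 296.82206593833934
mid [ 562.163275   -222.87935563  190.        ] yaw 0.033535721750821645
axis from lines [ 560.45891911 -221.89984108] [-0.97990027  0.52203206  0.88882226 -0.64315245]
A [ 640.34528811 -134.23874113] 118.60143505197483 47.65679903417101 48.13018949984472
B [ 672.02066388 -267.36295255] 120.46957043533403 -22.171644592200995 -22.41992577486319
C [ 499.97468486 -120.86481466] 117.75576060469226 120.90668772522633 120.4742142090756
D [ 447.20454635 -250.85951788] 116.89831406164745 -165.6565427302421 -165.3413105780988
[array([604.64015171, 214.00480101, 140.        ]), array([578.98552471,  53.92475624, 140.        ])] [591.81283821 133.96477862 140.        ]
[650.07515398 118.94715696  20.        ]
[670.3122595  216.44684632  20.        ]
[519.0954061   41.01911929  20.        ]
[545.52508258 233.73429944  20.        ]
[650.76638386  26.34882358  20.        ]
[665.66547945 -45.63901939  15.        ]
[ 677.29374293 -395.03783482   15.        ]
[ 459.65756395 -402.47970653   15.        ]
[447.674299   -55.13855343  15.        ]
bottle [ 844.3616752 -186.1841976  100.       ]
bottle [ 876.51309888 -204.36429982  100.        ]
tray [ 593.43861276 -451.24982006   60.        ] [ 445.37794321 -447.06620981   60.        ]
a [323.86361801 270.54732345]
```

```bash
cat >> h.py <<'E'
AX=np.array([561.,-222.3]); YAW=0.0335; R=90.
Q=[-np.sin(YAW/2),np.cos(YAW/2),0,0]
def pt(th,z,r=R):
    a=np.radians(th)+YAW; return [AX[0]+r*np.cos(a),AX[1]+r*np.sin(a),z]
def push(th0,th1,z=212,fs=20):
    n=int(np.ceil(abs(th1-th0)/15))
    for th in np.linspace(th0,th1,n+1)[1:]:
        hit=env.move_l(pt(th,z),rate=70,f_stop=fs)
        s=env.read_state(); print(round(th),hit,s['force'].round(1),round(s['time_s'],2))
        if hit: return True
    return False
E
python3 - <<'E'
from h import *
set_gripper(0)
env.reach(pt(227,300),Q); s=env.read_state(); print(s['time_s'],s['tool_pos'],s['qpos'].round(2),pt(227,300),s['width'])
print(env.move_l(pt(227,212),rate=100,f_stop=10))
cv2.imwrite('pics/b_top.png',viewer.camera('top')[120:340,260:560].repeat(2,0).repeat(2,1))
cv2.imwrite('pics/b_side.png',viewer.camera('side'))
print(env.read_state()['force'])
E
```

```text
4.825 [ 502.17846715 -289.61338584  300.01557817] [-0.54  0.36  1.73  0.    1.05 -2.15] [np.float64(501.8592051439275), np.float64(-290.1407428010038), 300] 0.6026997404930381
False
[-0.05388725 -0.85677174  0.08388819]
```

View pics/b_side.png

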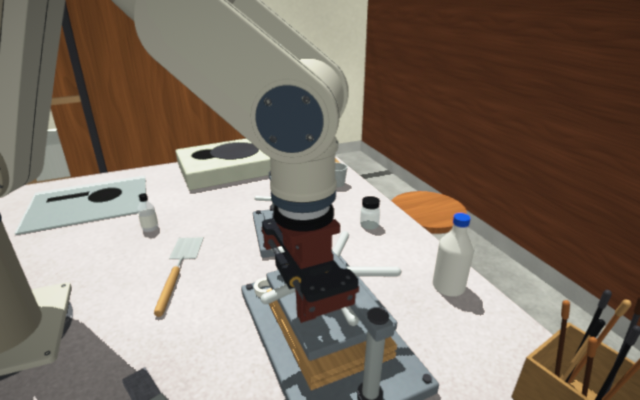

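View pics/b_top.png

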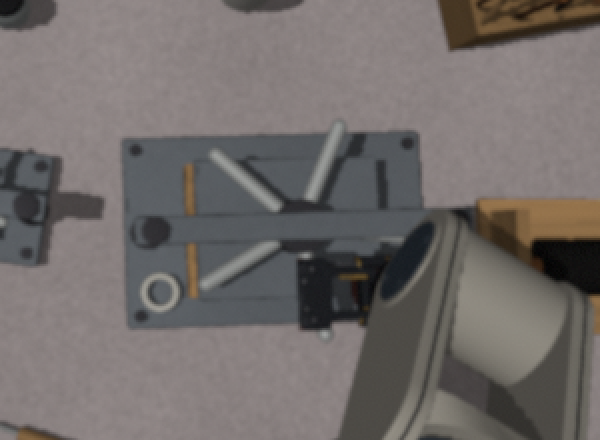

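The gripper is down in the gap between two front spokes. It shows no contact force, and spoke D's tip is just ahead of it at about (326,335) in the top crop. I'll push now.

```bash
python3 - <<'E'
from h import *
push(227,112)
env.move_l(pt(114,212),rate=60)
env.move_l(pt(114,275),rate=120)
env.reach(pt(205,275),Q)
cv2.imwrite('pics/c_top.png',viewer.camera('top')[120:340,260:560].repeat(2,0).repeat(2,1))
cv2.imwrite('pics/c_side.png',viewer.camera('side'))
print(env.read_state()['time_s'],env.read_state()['tool_pos'])
E
```

```text
213 False [ 0.5  0.4 -0.2] 6.43
198 False [-0.1 -0.1  0. ] 6.91
184 False [-0.  -0.2 -0.5] 7.38
170 False [ 0.3 -0.2  0.2] 7.86
155 False [-0.3 -0.2  0.8] 8.33
141 False [ 0.4 -0.9  1. ] 8.81
126 False [ 0.7 -0.3  0.6] 9.28
112 False [ 0.2 -1.2  0.5] 9.76
11.3583 [ 480.75530015 -262.26532406  274.37964152]
```

View pics/c_side.png

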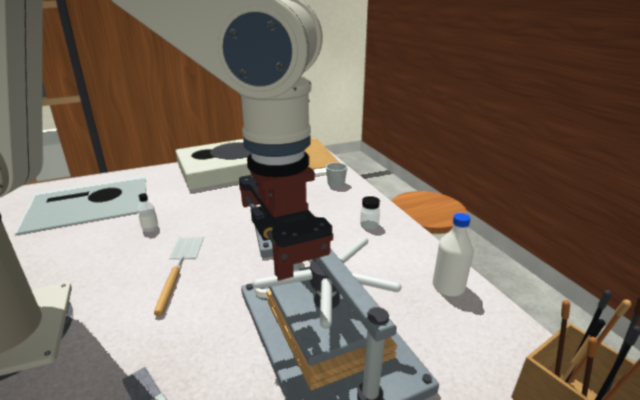

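View pics/c_top.png

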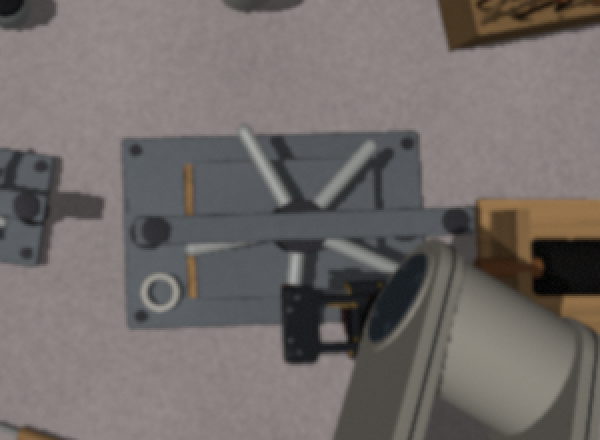

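The first push turned the capstan about 90°. The front spokes now lie near 172° and 244°, so dropping in at 205° is clear.

```bash
python3 - <<'E'
from h import *
if env.move_l(pt(206,212),rate=100,f_stop=10): raise SystemExit('contact')
h=push(206,112)
env.move_l(pt(114,212),rate=60)
env.move_l(pt(114,275),rate=120)
env.reach(pt(206,275),Q)
cv2.imwrite('pics/d_top.png',viewer.camera('top')[120:340,260:560].repeat(2,0).repeat(2,1))
print(env.read_state()['time_s'])
E
```

```text
193 False [ 0.3 -1.2  0.2] 12.59
179 False [-0.4  0.1  0.5] 13.04
166 False [ 0.1 -1.   1. ] 13.49
152 False [ 0.9 -0.8  0.2] 13.94
139 False [ 0.5 -0.3  0.5] 14.39
125 False [-0.3 -0.2  0.1] 14.84
112 False [ 0.2  0.4 -0.4] 15.29
16.85
```

View pics/d_top.png

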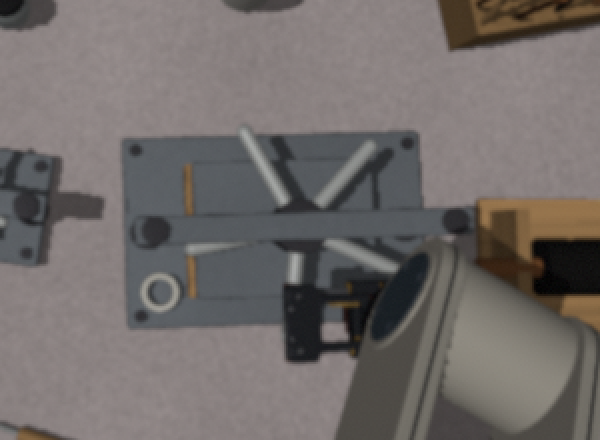

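The view looks the same as before, which fits either an exact 72° step or no movement. I'll stop partway through the next push and check.

```bash
python3 - <<'E'
from h import *
cv2.imwrite('pics/e0_side.png',viewer.camera('side'))
if env.move_l(pt(206,212),rate=100,f_stop=10): raise SystemExit('contact')
h=push(206,150)
cv2.imwrite('pics/e_top.png',viewer.camera('top')[120:340,260:560].repeat(2,0).repeat(2,1))
a=cv2.imread('pics/c_side.png')[230:400,230:450];b=cv2.imread('pics/e0_side.png')[230:400,230:450]
cv2.imwrite('pics/cmp.png',cv2.resize(np.hstack([a,b]),None,fx=1.8,fy=1.8))
E
```

```text
192 False [-0.1  0.1  0.2] 18.15
178 False [-0.7  0.3  0.6] 18.62
164 False [ 0.4 -1.   0.4] 19.08
150 False [ 0.6 -0.5 -0. ] 19.55
```

View pics/e_top.png

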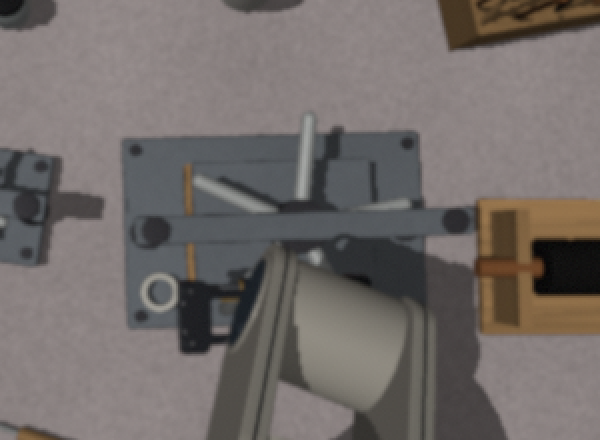

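View pics/cmp.png

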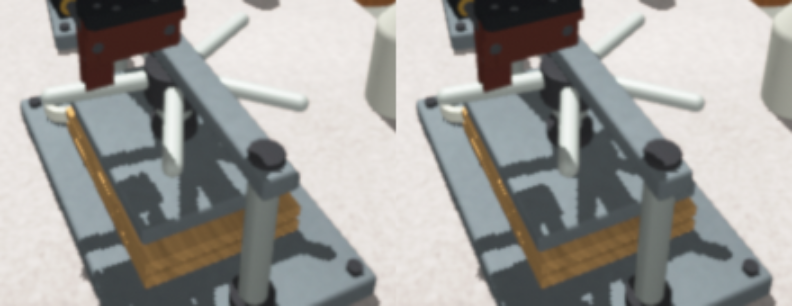

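The mid-push view shows the capstan turning: the upper spoke moved from (243,130) to (308,118). In the side comparison the platen's front corner is lower than before. I'll keep pushing.

```bash
python3 - <<'E'
from h import *
h=push(150,112)
print('hit',h,env.read_state()['tool_pos'])
s=env.read_state()['tool_pos']; th=np.degrees(np.arctan2(s[1]-AX[1],s[0]-AX[0])-YAW)%360; print(th)
env.move_l(pt(th+6,212),rate=60)
env.move_l(pt(th+6,275),rate=120)
env.reach(pt(206,275),Q)
cv2.imwrite('pics/f_top.png',viewer.camera('top')[120:340,260:560].repeat(2,0).repeat(2,1))
cv2.imwrite('pics/f_side.png',viewer.camera('side'))
b=cv2.imread('pics/f_side.png')[230:400,230:450]
cv2.imwrite('pics/f_crop.png',cv2.resize(b,None,fx=3,fy=3,interpolation=cv2.INTER_CUBIC))
print(env.read_state()['time_s'])
E
```

```text
137 False [-0.1 -0.6 -0.2] 20.03
125 False [-0.4  0.3 -0.5] 20.47
112 True [-4.  -2.8  2.5] 20.72
hit True [ 513.41413124 -145.59174391  211.12681948]
119.89393448979978
22.3417
```

View pics/f_top.png

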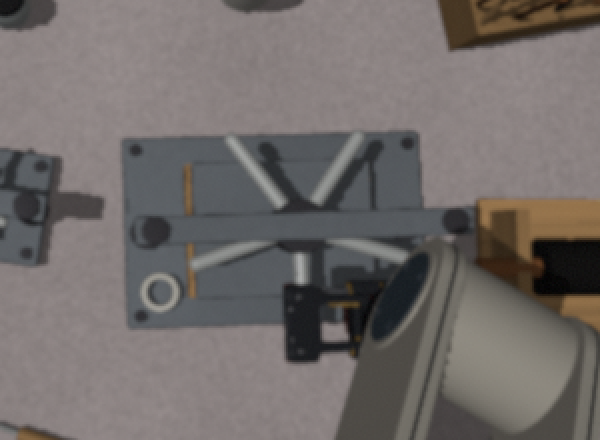

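View pics/f_crop.png

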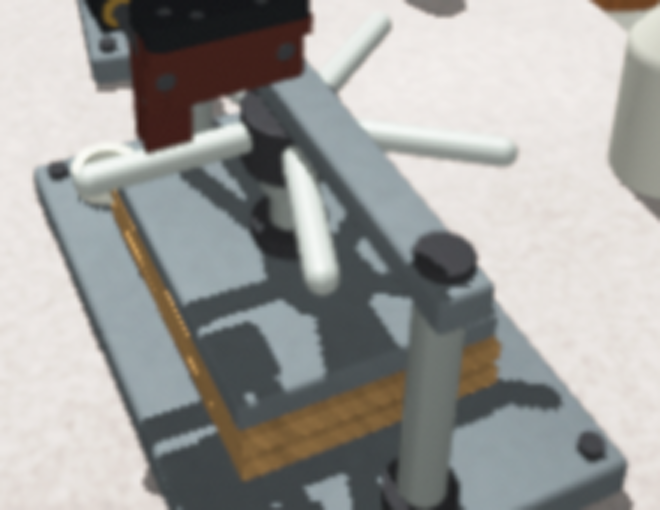

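The push stopped against something firm at 120° rather than 112°, and the platen appears to be resting on the boards. To rule out a snag, I'll push the next spoke from a different place and see whether it stops at once.

```bash
python3 - <<'E'
from h import *
from h import *
env.reach(pt(215,275),Q)
if env.move_l(pt(215,212),rate=100,f_stop=10): raise SystemExit('contact')
for th in np.arange(213,160,-3):
    hit=env.move_l(pt(th,212),rate=40,f_stop=30); print(th,hit,env.read_state()['force'].round(1))
    if hit: break
s=env.read_state()['tool_pos']; t=np.degrees(np.arctan2(s[1]-AX[1],s[0]-AX[0])-YAW)%360; print(t)
env.move_l(pt(t+12,212),rate=60)
env.move_l(pt(t+12,300),rate=120)
env.reach([420,150,350],Q)
im=viewer.camera('top');cv2.imwrite('pics/g_full.png',im)
cv2.imwrite('pics/g_top.png',cv2.resize(im[160:310,300:510],None,fx=3.8,fy=3.8,interpolation=cv2.INTER_CUBIC))
cv2.imwrite('pics/g_side.png',cv2.resize(viewer.camera('side')[230:400,230:450],None,fx=3.5,fy=3.5,interpolation=cv2.INTER_CUBIC))
print(env.read_state()['time_s'])
E
```

```text
213 False [-0.2 -0.6 -0.5]
210 False [-0.5  0.5 -0.5]
207 False [ 0.5 -0.7  0.2]
204 False [0.5 0.3 0.5]
201 False [ 1.3 -0.4  0.4]
198 False [ 0.  -0.6 -0.2]
195 False [-0.9 -0.   0.4]
192 False [ 1.1 -4.  -1.5]
189 True [-0.9 -3.8 -0.1]
191.90946059427264
28.7
```

View pics/g_top.png

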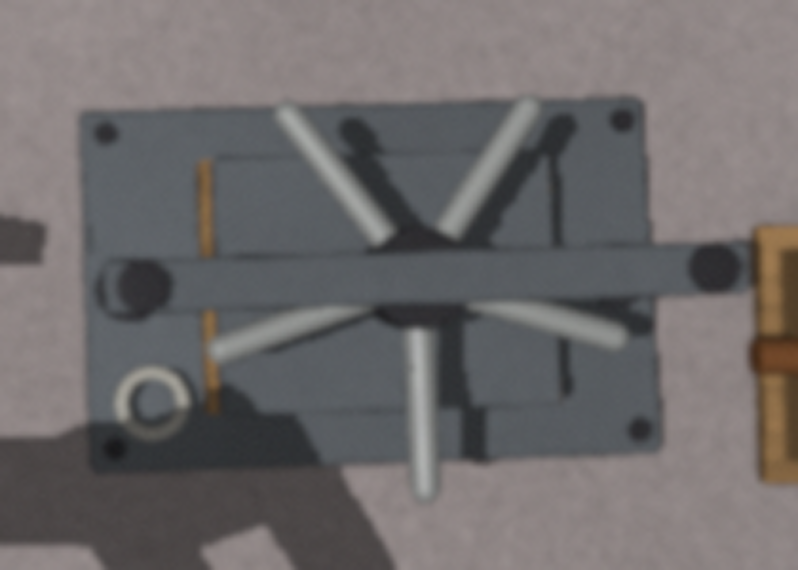

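View pics/g_side.png

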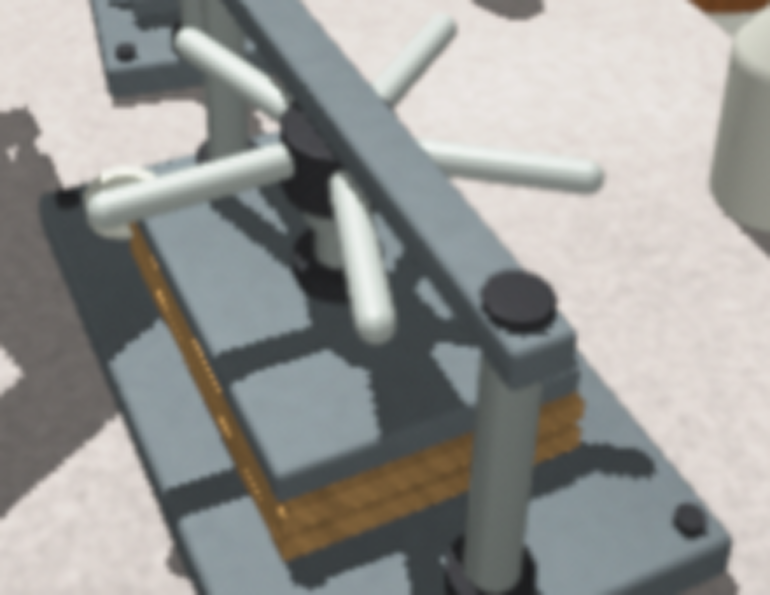

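The second spoke stopped at 191.9°, exactly 72° from the first stop at 119.9°, so this is the capstan's own stop. The pictures show about 228° (3.98 rad) of turn in all. That implies a start near 0.42 rad, inside the allowed range. The arm is clear.

```bash
python3 - <<'E'
from h import *
a=cv2.imread('pics/a_top.png')[180:260,185:300].astype(int);b=cv2.imread('pics/g_full.png')[180:260,185:300].astype(int)
print('small press diff',np.abs(a-b).max(2)[:40].mean(),(np.abs(a-b).max(2)>30).mean())
print(env.read_state()['force'].round(1)); workorder.sign_off()
E
```

```text
small press diff 7.019347826086957 0.0
[ 0.8 -0.6 -0.4]
the job is handed in; nothing more can be done
```

The large press is closed and the job is handed in. I pushed three successive spokes clockwise with closed fingers, in front of the crosshead, until the capstan hit its stop.

- **Stop:** the third push stopped firmly at a finger angle of 119.9°. A check push on the next spoke stopped at 191.9°, exactly one spoke pitch (72°) away, so it was the capstan's own stop and not a snag.
- **Turn:** the pictures give about 228° (3.98 rad) in all. If the stop is at 4.4 rad, the capstan started near 0.42 rad, within the stated 0.3 to 1.5. The side view shows the platen resting on the boards.
- **Small press:** no pixel in its area differed by more than 30 grey levels between the first and last top views, so its capstan was not turned.
- **Hand-in:** the arm was clear of everything, with the force near zero, at about 29 s of the 54 s allowed.

No check failed. The top view after the second push looked the same as the one before, so it couldn't show whether the capstan had turned. A look midway through the third push showed the capstan turning, and the platen sat lower in the side view taken after the second push.

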